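# Charge the gum mill and hold its drive shaft engaged

### The arm

A 6-joint arm with a two-finger parallel gripper is mounted at the origin on the work surface. World frame = base frame: x ahead of the robot, y to its left, z up, the work surface at z = 0. Lengths are in m, angles in rad, forces in N, time in s.
With the tool pointing down it reaches from about 0.4 to 0.825 m from the base axis. Payload 7 kg.
Tool frame: the origin (TCP) lies on the centre line of the jaws, within the pads' length; the fingertips stand 19 mm ahead of it and the grasp point (between the pads) is the TCP; z points along the fingers, y is the line along which they close (so a half turn about z gives the same grasp; the last joint's range is limited). The gripper opens to 88 mm and grips with 3 to 60 N. Pads are 19 mm wide; open, the fingers measure 130 mm over their backs; the gripper's body (78 mm by 193 mm) begins 47 mm behind the grasp point.
Start: joints at [1.447, 0.359, 0.012, 0, -1.224, -0.288], TCP at [0.27, 0.619, 0.246] pointing down, gripper open.
Joint ranges: [-3.07, 3.07], [-1.43, 2.12], [-1.02, 1.25], [-3.03, 1.67], [-3.05, -0], [-3.03, 3.03]. Speed limits (rad/s): [2.39, 2.39, 3.01, 3.14, 3.14, 3.14].

### API

Orientations are given as [roll, pitch, yaw] about the fixed x, y, z axes, in that order (R = Rz(yaw) Ry(pitch) Rx(roll)).
In Python, from station import arm, imaging, models gives the robot as it stands.
- The arm moves only by the tool play_rows, never from a script. Its arguments are lists of equal length, an entry for each row: "travel": the shift along the tool's x, y, z in units of 25 mm (1.0 is 25 mm), a list of three; "twist": the turn about the tool's z in units of 0.15 rad (1.0 is 0.15 rad). A call has 1 to 8 rows; each row shifts and turns the commanded pose from where the row before left it, along the tool's axes as they then stand; what a row does not reach is not made up. A row lasts 1/8 s, in which the tool goes at most 62.5 mm and 10.7 degrees, less where a joint would pass 70% of its speed; a pose out of reach is approached as far as the arm can. A call with a number of a shift or a turn outside -1 to 1 is refused whole. A call with a gripper value outside its range is refused whole. "fingers" is the opening, from 0 (shut) to 1 (fully open), set as the call begins (left out, the last holds). The fingers move at their own pace and stop on an object; "newtons" is the grip in N (left out, the last holds). Time passes only in rows, so rows that do not move let the fingers close. It gives the time, the measured TCP pose, the force, the opening and the grip force at its end, in the units of the state.
- arm.get_state(): the state, without advancing time (a new reading comes with each control period).
- imaging.grab_frame(name): name is "side" or "top"; returns a dict with "pixels" (420x560x3 uint8, red, green, blue), "fx", "fy", "cx", "cy" (pixels), "distortion" ([k1, k2, p1, p2, k3] as OpenCV has them; the pictures are not rectified), "R" (3x3) and "t" (3): a world point X has camera coordinates R X + t. Camera axes: x right, y down, z forward; pixel columns grow to the right and rows downward; lengths in m; the calibration is good to about 2 mm. A picture is of the moment at which its call begins. There is no depth.
- arm.job_done(): hands the job in; it is judged then, once.
Trained networks look in the newest picture that a camera, given by its name, has taken for a name from the list of things; names that differ only in an ending like _2 or _b are one class to them, and where a whole thing is asked for, a point or a joint stands for the part that bears it (a point fixed in the world has none). Each returns a list of dicts, best first, with "confidence" (0 to 1); they miss things now and then, are a little off and sometimes report something else, mostly with a low value. They report only what shows in the picture. A call takes as long as a camera call. They do not tell look-alikes from the thing itself.
- models.boxes_of(name, camera): "extent" ([centre column, centre row, width, height] in pixels, round what is visible of it).
- models.silhouettes(name, camera): "pixels" (420x560 bool, what is visible of it) and "extent" ([centre column, centre row, width, height] in pixels, round what is visible of it).
The state is a dict: "t": time; "q": joint angles; "qd": joint speeds; "joint_efforts": joint torques, N m; "eef_pos": TCP position; "ee_rot": TCP orientation; "force": force on the tool from outside, world axes, zero at the start; "moment": the same for the moment, N m; "width": finger opening in m; "gripper_force": force on a finger pad.
Only numpy, scipy, OpenCV 4.12 (cv2) and the standard library are available. Lean on these libraries where they do the work, as an engineer would, in place of code of your own. Each camera call takes 0.05 s, during which the arm holds its last target. There are 200 camera calls.

### The job

Tip the hinged cup on the mill so that all four gum lumps fall into the hopper, then swing the cup back fully upright. Then take the T-handled shaft from its stand, put it into the mill's hub, turn it until its key slips into the keyway, and push it fully home against the spring, collar down on the hub. Finish while still gripping the handle and pushing, so the shaft stays home, and leave the other things on the bench where they are.

Things in the scene. Friction and masses are not known exactly. Their poses are not given: they have to be found in the camera images.
- mill: fixed grey hand mill on the bench that grinds gum for printing. Origin under its base; x to its back, y to its left, z up. Base plate 150 mm (x) by 330 (y, from -145 to +185), 25 thick. From -y to +y on it: round steel hub at (0, -105), square steel hopper at (0, 20), aluminium tipping cup from y 90 to 185, its bar handle at y 232.
- hopper_mouth (a point): centre of the mouth of the hopper, 130 mm above the bench, axes as the mill's. The hopper is 120 mm (x) by 130 (y) outside, walls 5, open at the top, with two rollers in its bottom, their tops 29 mm below the mouth; lumps stay on or beside them
- cup (a joint): angle of the tipping cup about its hinge (rad): 0 upright, 2.0 fully tipped over the hopper. It stays where it is left (stiff: 2.5 to 5 N at the handle bar). Tipped to 1.9 and held for half a second, all lumps slide out. As seen looking along the mill's +x, the handle swings up and then over towards the mill's -y
- cup_hinge (a point): middle of the cup's hinge line, which runs along the mill's x, at the top of the hopper's +y wall, 140 mm above the bench. The axes turn with the cup: at 0 they are the mill's. In them the cup (92 mm along x, walls 4) goes from y 0 to 94 and z -62 to 0, open at the top
- cup_handle (a point): middle of the cup's handle, a round steel bar 10 mm thick and 76 long along the mill's x, 142 mm (y) outboard of and 12 mm below the hinge in the cup's axes, with 43 mm free between bar and cup and arms to the cup at both ends of the bar. Pinched lightly from above, the bar can turn between the fingers while it follows its arc
- shaft: loose T-handled steel shaft, 0.22 to 0.37 kg, upright in its stand. Origin at its lower tip, z up the shaft, key to +x. Shaft 20 mm thick, tapered tip; key 6 mm wide, reaching 15 mm from the axis, 12 to 40 mm above the tip; collar 44 mm wide at 45 to 53 mm; wooden cross handle 18 (x) by 80 (y) mm at 80 to 106 mm above the tip
- shaft_handle (a point): centre of the wooden cross handle, 93 mm above the tip; axes as the shaft's: pinch it across its x (18 mm). In the stand the key, hidden in the hole, points away from the robot (world +x) within 0.65 rad
- stand: fixed wooden block 70 x 70 x 65 mm with a 34 mm hole right through; the shaft stands in it on its collar, tip 20 mm above the bench
- hub_face (a point): centre of the hub's flat top, 110 mm above the bench, z up, keyway towards its +x. Hub about 60 mm wide, 50 high; bore 23 mm wide, keyway 9 mm wide reaching 17 mm from the axis, both full height. With the key not over the keyway the shaft goes in only 12 mm; fully home the tip is 45 mm below this point, the collar on the hub
- hub (a joint): angle of the hub about its upright axis (rad), counted from the mill's x; stiff (1.2 N m), so it stays while the key is sought. It starts within 0.6, so the keyway points away from the robot (world +x) within 0.85 rad
- pin (a joint): travel of the sprung clutch pin in the bore (m), 0 up. The tip meets it 36 mm below hub_face; fully home presses it 9 mm down, against 6 N at first and 10.5 N when home (the shaft's own weight of 2 to 4 N helps): let go, the shaft rises again
- lump0: amber lump of dried gum, an uneven block about 22 x 19 x 17 mm, 12 g, one of four lying in the cup; origin at its middle
- lump1: amber lump of dried gum, an uneven block about 22 x 19 x 17 mm, 12 g, one of four lying in the cup; origin at its middle
- lump2: amber lump of dried gum, an uneven block about 22 x 19 x 17 mm, 12 g, one of four lying in the cup; origin at its middle
- lump3: amber lump of dried gum, an uneven block about 22 x 19 x 17 mm, 12 g, one of four lying in the cup; origin at its middle
- jar: bystander: low glass jar with a lid, 66 mm wide, 75 high; origin under it. It and the stand may change places
- can: bystander: tin can, 72 mm wide, 70 high, origin under it
- spray: bystander: white plastic bottle, 70 mm wide, 170 high, origin under it
- scraper: bystander: flat spatula lying to the left in front of the mill, near the robot
- brayer: bystander: rubber ink roller with a wooden handle, lying beyond the mill
- brushpot: bystander: clay pot 80 mm wide, 100 high, with brushes about 190 high, left of the mill
Mind the look-alikes: they are no part of the job. Leave any orange look-alike of the shaft alone.

How it is judged:
By the outcome, as a careful person would: the job done as asked, in the order asked, and still so for the second after the job is handed in, while the arm keeps its last pose, push and grip.
It also fails if it takes over 69 s, if anything falls off the work surface, if the arm or the gripper's body presses on something with over 40 N, if the wrist force passes 120 N, or if a joint passes its speed limit or range.

## Working session

There is one attempt and no reset: what is moved stays moved. The work goes in short steps, Python scripts to look and compute and a tool call to move; the robot and the scene stay as the last step left them, time stands still between calls to the robot, and variables do not carry over. Pictures are saved under pics/ and viewed, at most 10 in all, crops included, and the job is handed in when it is done.

Besides the shell and the picture viewer there is one more tool, called as name(argument=value, ...), one argument or row to a line, values as JSON. play_rows: Moves the arm, as the interface text tells. Shifts and turns lie within -1 to 1; 1 stands for 25 mm of shift or 0.15 rad of turn. Its arguments: {"type":"object","properties":{"travel":{"type":"array","items":{"type":"array","items":{"type":"number"}}},"twist":{"type":"array","items":{"type":"number"}},"fingers":{"type":"number"},"newtons":{"type":"number"}},"required":["travel","twist"]}

```bash
ls; mkdir -p pics; cat > h.py <<'E'
import numpy as np, cv2
from station import arm, imaging, models
np.set_printoptions(precision=4,suppress=True)
def cam(n):
    f=imaging.grab_frame(n)
    f['K']=np.array([[f['fx'],0,f['cx']],[0,f['fy'],f['cy']],[0,0,1]]);f['D']=np.array(f['distortion'],float)
    f['R']=np.array(f['R']);f['t']=np.array(f['t']);return f
def proj(f,P):
    return cv2.projectPoints(np.atleast_2d(np.array(P,float)),cv2.Rodrigues(f['R'])[0],f['t'],f['K'],f['D'])[0][:,0]
def ray(f,uv):
    n=cv2.undistortPoints(np.array([[uv]],float),f['K'],f['D'])[0,0]
    return -f['R'].T@f['t'], f['R'].T@np.array([n[0],n[1],1])
def onz(f,uv,z):
    c,d=ray(f,uv);return c+d*(z-c[2])/d[2]
def tri(f,a,g,b):
    c1,d1=ray(f,a);c2,d2=ray(g,b)
    A=np.array([d1,-d2]).T;s=np.linalg.lstsq(A,c2-c1,rcond=None)[0]
    p,q=c1+s[0]*d1,c2+s[1]*d2;return (p+q)/2,np.linalg.norm(p-q)
E
python3 - <<'E'
from h import *
for n in ['side','top']:
    f=cam(n);cv2.imwrite(f'pics/{n}0.png',cv2.cvtColor(cv2.resize(f['pixels'],(800,600),interpolation=cv2.INTER_CUBIC),cv2.COLOR_RGB2BGR))
    print(n,f['fx'],-f['R'].T@f['t'],f['R'],f['D'])
    for k in ['mill','hopper_mouth','cup','cup_handle','shaft','stand','hub','jar','can','spray','brushpot','lump0']:
        print(k,[(round(b['confidence'],2),np.round(b['extent']).astype(int).tolist()) for b in models.boxes_of(k,n)])
s=arm.get_state();print(s['t'],s['eef_pos'],s['ee_rot'],s['force'])
E
```

```text
pics
side 463.6619751205096 [0.4641 1.1711 0.8775] [[-0.9969 -0.0767 -0.019 ]
 [-0.0281  0.5688 -0.822 ]
 [ 0.0739 -0.8189 -0.5691]] [-0.1246  0.      0.      0.      0.    ]
mill [(0.72, [283, 241, 71, 98])]
hopper_mouth [(0.93, [281, 240, 67, 100])]
cup [(0.63, [289, 243, 47, 43]), (0.17, [254, 342, 34, 72])]
cup_handle [(0.65, [288, 243, 40, 50]), (0.22, [295, 160, 22, 24])]
shaft [(0.63, [329, 151, 17, 32]), (0.54, [295, 141, 12, 18]), (0.29, [290, 244, 41, 47])]
stand [(0.78, [293, 159, 22, 23]), (0.58, [249, 183, 19, 28])]
hub [(0.65, [273, 198, 25, 13])]
jar [(0.93, [311, 176, 20, 24]), (0.56, [273, 196, 23, 9])]
can [(0.73, [249, 183, 23, 30])]
spray [(0.57, [213, 193, 26, 47])]
brushpot [(0.83, [252, 339, 35, 74]), (0.45, [284, 241, 66, 98])]
lump0 []
top 524.8594115745593 [0.3377 0.068  1.5855] [[-0.0066 -1.     -0.0051]
 [-0.9894  0.0072 -0.1452]
 [ 0.1453  0.0041 -0.9894]] [0.0713 0.     0.     0.     0.    ]
mill [(0.84, [248, 212, 136, 71])]
hopper_mouth [(0.6, [245, 210, 141, 77])]
cup [(0.79, [208, 217, 59, 44])]
cup_handle []
shaft [(0.89, [437, 213, 27, 21]), (0.84, [436, 260, 30, 18]), (0.44, [298, 197, 25, 27]), (0.22, [190, 283, 28, 97])]
stand [(0.82, [428, 215, 29, 27])]
hub [(0.6, [298, 196, 28, 25])]
jar [(0.98, [378, 238, 24, 24])]
can [(0.69, [366, 165, 22, 23])]
spray [(0.77, [314, 132, 27, 28])]
brushpot [(0.61, [112, 203, 50, 29])]
lump0 [(0.58, [208, 216, 59, 46]), (0.55, [204, 212, 11, 5]), (0.48, [379, 237, 24, 23]), (0.39, [206, 226, 3, 8])]
1.3 [0.2702 0.6186 0.2455] [ 3.1416  0.     -0.4118] [0.2621 0.1317 0.754 ]
```

View pictures.

View pics/top0.png

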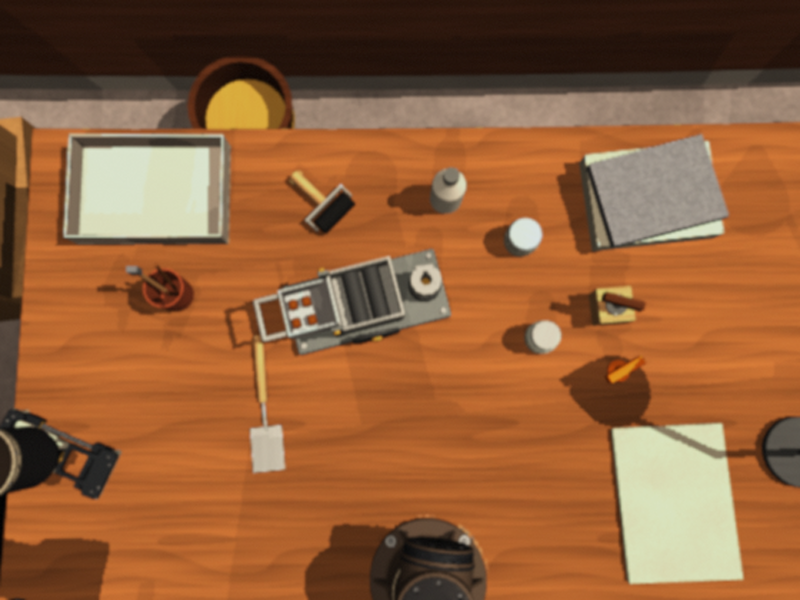

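View pics/side0.png

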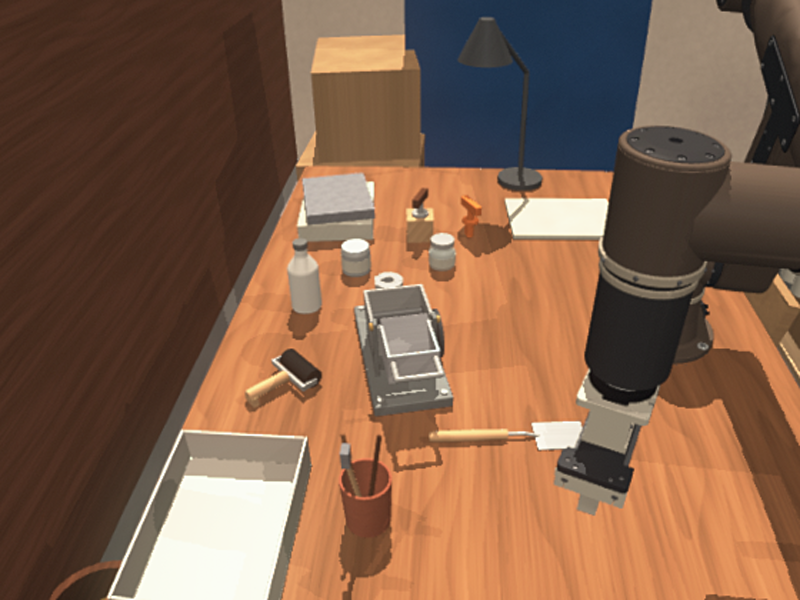

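```bash
cat > fit.py <<'E'
from h import *
import pickle
from scipy.optimize import least_squares
F={n:cam(n) for n in ['side','top']}
pickle.dump(F,open('F0.pkl','wb'))
f=F['top']
M=np.array([[75,-145,25],[-75,-145,25],[-75,185,25],[60,85,130],[60,-45,130],[-60,-45,130],[-60,85,130],[38,232-5,128],[-38,232-5,128],[0,-105,110]])/1e3
px=np.array([[432,252],[450,316],[301,352],[329,266],[388,258],[404,318],[341,331],[256,300],[268,338],[426,281]])*.7
def W(p,M):
    c,s=np.cos(p[2]),np.sin(p[2]);return M@np.array([[c,s,0],[-s,c,0],[0,0,1]])+[p[0],p[1],0]
r=least_squares(lambda p:(proj(f,W(p,M))-px).ravel(),[.6,.1,.2],loss='soft_l1')
print(r.x,r.fun.reshape(-1,2))
a=onz(f,np.array([604,297])*.7,.12);b=onz(f,np.array([643,307])*.7,.12);print(a,b,(a+b)/2)
def crop(n,c0,r0,w,h,k):
    im=cv2.cvtColor(F[n]['pixels'],cv2.COLOR_RGB2BGR)[r0:r0+h,c0:c0+w]
    im=cv2.resize(im,(w*k,h*k),interpolation=cv2.INTER_CUBIC)
    for u,v in proj(F[n],W(r.x,M)): cv2.circle(im,(int((u+.5-c0)*k),int((v+.5-r0)*k)),2,(0,255,0),-1)
    return im
o=np.zeros((600,800,3),np.uint8)
i=crop('top',155,170,165,80,4);o[:320,:660]=i
i=crop('top',405,190,60,50,5);o[330:580,:300]=i
i=crop('side',270,120,60,60,4);o[330:570,310:550]=i
cv2.imwrite('pics/z1.png',o)
cv2.imwrite('pics/z2.png',crop('side',235,180,100,115,5))
E
python3 fit.py
```

```text
[0.5627 0.1024 0.2316] [[ 1.5002 -2.0361]
 [ 1.1608  0.9265]
 [-2.2303  1.8496]
 [-2.2996  4.4282]
 [ 1.2577 -0.6965]
 [ 0.2003 -1.7085]
 [-1.0447  0.1631]
 [ 1.17    0.0575]
 [-1.4588 -0.258 ]
 [ 0.1209 -0.2207]]
[ 0.5499 -0.3472  0.12  ] [ 0.5297 -0.4213  0.12  ] [ 0.5398 -0.3843  0.12  ]
```

View pics/z1.png

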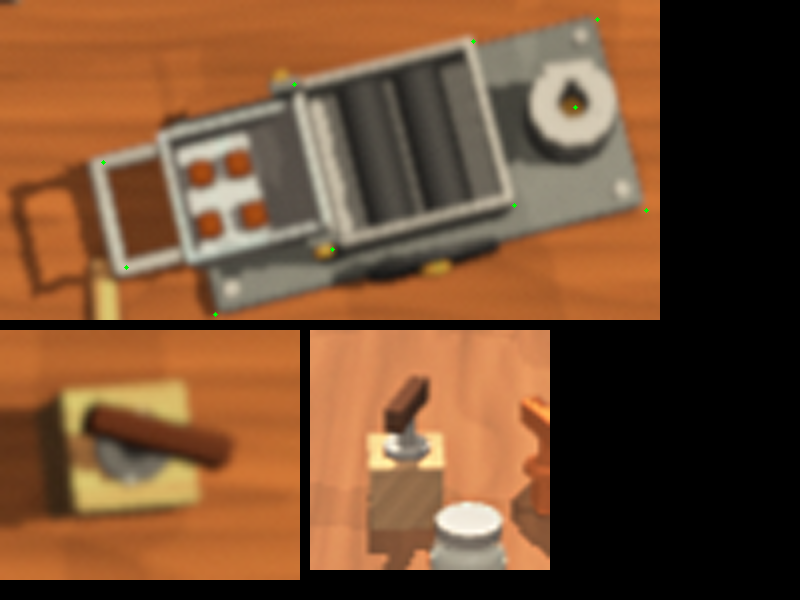

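View pics/z2.png

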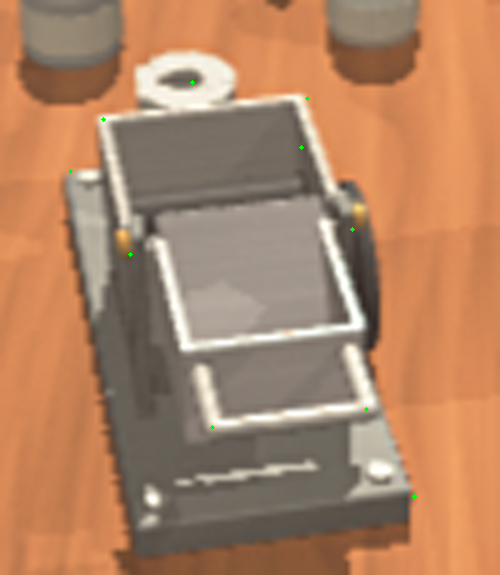

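```bash
cat > fit2.py <<'E'
from h import *
import pickle
from scipy.optimize import least_squares
F=pickle.load(open('F0.pkl','rb'))
P=[('top',[75,-145,25],594,18),('top',[-75,-145,25],642,207),('top',[-75,185,25],213,313),('top',[60,85,130],296,84),('top',[60,-45,130],473,39),('top',[-60,-45,130],514,205),('top',[-60,85,130],338,243),('top',[38,232,128],97,163),('top',[-38,232,128],124,270),('top',[0,-105,110],573,102),
('side',[60,-45,130],102,118),('side',[-60,-45,130],308,98),('side',[-75,185,25],411,495),('side',[75,185,25],133,525),('side',[75,-145,25],68,172),('side',[38,232,128],210,425),('side',[-38,232,128],370,405),('side',[0,-105,110],186,79)]
M=np.array([p[1] for p in P])/1e3
O={'top':(155,170,4),'side':(235,180,5)}
px=np.array([[p[2]/O[p[0]][2]+O[p[0]][0]-.5,p[3]/O[p[0]][2]+O[p[0]][1]-.5] for p in P])
def W(p,M):
    c,s=np.cos(p[2]),np.sin(p[2]);return M@np.array([[c,s,0],[-s,c,0],[0,0,1]])+[p[0],p[1],0]
def res(p):
    w=W(p,M);return np.array([proj(F[q[0]],w[i])[0]-px[i] for i,q in enumerate(P)])
if __name__=='__main__':
    r=least_squares(lambda p:res(p).ravel(),[.56,.1,.23],loss='soft_l1')
    print(r.x);print(res(r.x));n=np.array([p[0]=='top' for p in P])
    for m in (n,~n): print(least_squares(lambda p:res(p)[m].ravel(),r.x,loss='soft_l1').x)
    X=r.x
    print('hinge,bar,bar19,hub',W(X,np.array([[0,90,140],[0,232,128],[0,-105,110]])/1e3))
    # triangulated bar, hub
    for a,b in [(7,15),(8,16),(9,17)]: print(tri(F['top'],px[a],F['side'],px[b]))
    # shaft handle: top crop origin 405,190 k5 (z1 y offset 330); side 270,120 k4 at (310,330)
    T=lambda u,v:(u/5+405-.5,(v-330)/5+190-.5); S=lambda u,v:((u-310)/4+270-.5,(v-330)/4+120-.5)
    # top-face ends of the handle
    print('handle L/R',tri(F['top'],T(92,417),F['side'],S(395,417)),tri(F['top'],T(227,452),F['side'],S(421,388)))
    print('stand corners',[onz(F['top'],T(*q),.065)[:2] for q in [(63,390),(184,382),(198,500),(78,510)]],'collar',onz(F['top'],T(133,446),.073))
    print('key dir',onz(F['top'],np.array([573,80])/4+[154.5,169.5],.11)-onz(F['top'],np.array([573,103])/4+[154.5,169.5],.11))
E
python3 fit2.py
```

```text
[0.5644 0.1016 0.2366]
[[ 0.9735 -0.381 ]
 [ 1.4754  0.0523]
 [ 1.1853  0.2032]
 [-0.2855 -0.2921]
 [ 0.261   0.0159]
 [ 0.3623 -0.5617]
 [-0.9189  1.1315]
 [ 0.1852  0.0442]
 [-0.6692 -0.4492]
 [ 0.7949  0.7187]
 [-0.3537  0.1837]
 [-0.6995 -0.1197]
 [ 0.431  -0.1235]
 [ 0.0241  0.9963]
 [-0.2647 -0.0875]
 [ 0.5484  1.6802]
 [-0.6035  1.8885]
 [ 0.5194  0.4913]]
[0.5646 0.1026 0.2382]
[0.5644 0.0987 0.2347]
hinge,bar,bar19,hub [[ 0.5433  0.1891  0.14  ]
 [ 0.51    0.3271  0.128 ]
 [ 0.589  -0.0005  0.11  ]]
(array([0.5473, 0.3357, 0.1329]), np.float64(0.0018194138324384296))
(array([0.4716, 0.3157, 0.1319]), np.float64(0.0002977099903875661))
(array([0.5904, 0.0019, 0.1133]), np.float64(0.0002503189411789178))
handle L/R (array([ 0.5522, -0.347 ,  0.122 ]), np.float64(0.0005294837959399655)) (array([ 0.5323, -0.4224,  0.1154]), np.float64(0.0014980118866312461))
stand corners [array([ 0.5769, -0.3473]), array([ 0.581, -0.417]), array([ 0.5119, -0.4213]), array([ 0.5065, -0.3526])] collar [ 0.5426 -0.3835  0.073 ]
key dir [ 0.0166 -0.0002  0.    ]
```

play_rows(
  travel=[
    [0,0,0],
    [0,0,0],
    [0,0,0],
    [0,0,0],
    [0,0,0],
  ],
  twist=[-1,-1,-1,-1,-0.32],
  fingers=0.45,
  newtons=15,
)

```text
t: 2.02
eef_pos: [0.2702, 0.6185, 0.2456]
ee_rot: [3.142, -0.0, 0.239]
force: [0.1, 0.2, 0.7]
width: 0.0435
gripper_force: 0.0
```

play_rows(
  travel=[
    [0.47,0.97,0],
    [0.47,0.97,0],
    [0.47,0.97,0],
    [0.47,0.97,0],
    [0.47,0.97,0],
    [0.47,0.97,0],
    [0.47,0.97,0],
    [0.47,0.97,0],
  ],
  twist=[0,0,0,0,0,0,0,0],
)

```text
t: 3.02
eef_pos: [0.4081, 0.4503, 0.2457]
ee_rot: [-3.141, -0.0, 0.236]
force: [0.0, 0.1, -0.2]
width: 0.0391
gripper_force: 0.0
```

play_rows(
  travel=[
    [0.47,0.96,0],
    [0.47,0.96,0],
    [0.47,0.96,0],
    [0.47,0.96,0],
    [0.47,0.96,0],
    [0.47,0.96,0],
    [0,0,1],
    [0,0,1],
  ],
  twist=[0,0,0,0,0,0,0,0],
)

```text
t: 4.03
eef_pos: [0.51, 0.327, 0.1953]
ee_rot: [-3.141, -0.001, 0.235]
force: [0.3, 0.8, -0.6]
width: 0.0394
gripper_force: 0.0
```

play_rows(
  travel=[
    [0,0,0.7],
    [0,0,0.7],
    [0,0,0.7],
    [0,0,0.5],
    [0,0,0],
  ],
  twist=[0,0,0,0,0],
)

```text
t: 4.65
eef_pos: [0.5088, 0.3281, 0.1294]
ee_rot: [3.14, 0.002, 0.236]
force: [0.5, -0.1, -0.3]
width: 0.039
gripper_force: 0.0
```

```bash
python3 - <<'E'
from h import *
o=np.zeros((450,800,3),np.uint8)
for n,c0,r0,x in [('top',130,170,0),('side',220,200,400)]:
    f=cam(n);o[:400,x:x+400]=cv2.resize(cv2.cvtColor(f['pixels'],4)[r0:r0+100,c0:c0+100],(400,400),interpolation=2)
cv2.imwrite('pics/z3.png',o);print(arm.get_state()['eef_pos'],arm.get_state()['force'])
E
```

```text
[0.5094 0.3287 0.1309] [ 0.2889  0.9292 -0.3178]
```

View pics/z3.png

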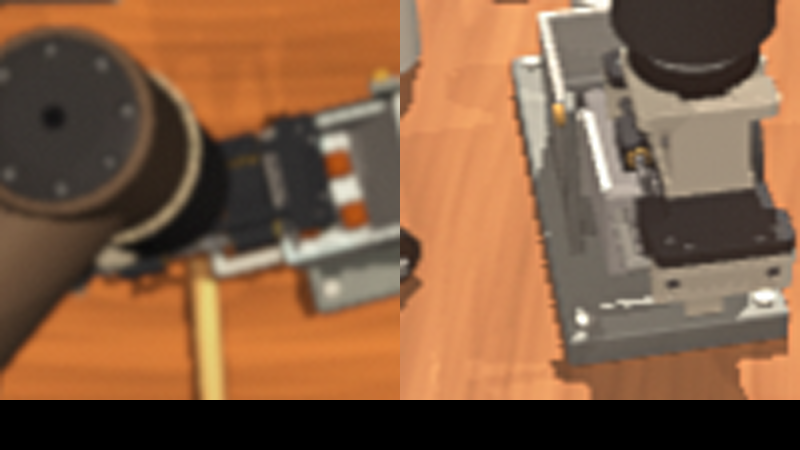

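The pictures show the gripper astride the bar (top crop ~(230,200), side ~(715,230)) with no contact. I'll close now.

play_rows(
  travel=[
    [0,0,0],
    [0,0,0],
    [0,0,0],
    [0,0,0],
  ],
  twist=[0,0,0,0],
  fingers=0,
  newtons=15,
)

```text
t: 5.25
eef_pos: [0.5096, 0.3268, 0.1308]
ee_rot: [3.139, 0.001, 0.236]
force: [3.4, -6.2, 2.9]
width: 0.0093
gripper_force: 15.0
```

```bash
python3 - <<'E'
import numpy as np
# bar arc in tool units: tool y = -mill y, tool z = -world z
r=np.hypot(.142,.012);a0=-np.arctan2(.012,.142)
N=24
for T0,T1,N in [(0,1.94,24)]:
    a=a0+np.linspace(T0,T1,N+1)
    y=r*np.cos(a);z=r*np.sin(a)
    print(np.round(np.c_[-np.diff(y),-np.diff(z)]/.025,2).tolist())
    print(y[-1],z[-1])
E
```

```text
[[-0.02, -0.46], [0.02, -0.46], [0.05, -0.46], [0.09, -0.45], [0.13, -0.44], [0.16, -0.43], [0.2, -0.42], [0.23, -0.4], [0.26, -0.38], [0.29, -0.36], [0.32, -0.33], [0.34, -0.31], [0.37, -0.28], [0.39, -0.25], [0.41, -0.21], [0.42, -0.18], [0.44, -0.15], [0.45, -0.11], [0.45, -0.07], [0.46, -0.04], [0.46, 0.0], [0.46, 0.04], [0.45, 0.08], [0.45, 0.11]]
-0.040052568811580536 0.13676180655282966
```

play_rows(
  travel=[
    [0,-0.02,-0.46],
    [0,0.02,-0.46],
    [0,0.05,-0.46],
    [0,0.09,-0.45],
    [0,0.13,-0.44],
    [0,0.16,-0.43],
    [0,0.2,-0.42],
    [0,0.23,-0.4],
  ],
  twist=[0,0,0,0,0,0,0,0],
)

```text
t: 6.25
eef_pos: [0.5142, 0.307, 0.2186]
ee_rot: [3.141, 0.001, 0.236]
force: [5.0, -2.5, -7.6]
width: 0.0092
gripper_force: 15.0
```

play_rows(
  travel=[
    [0,0.26,-0.38],
    [0,0.29,-0.36],
    [0,0.32,-0.33],
    [0,0.34,-0.31],
    [0,0.37,-0.28],
    [0,0.39,-0.25],
    [0,0.41,-0.21],
    [0,0.42,-0.18],
  ],
  twist=[0,0,0,0,0,0,0,0],
)

```text
t: 7.25
eef_pos: [0.5311, 0.2408, 0.279]
ee_rot: [-3.138, -0.004, 0.237]
force: [-4.3, 8.5, 7.9]
width: 0.0095
gripper_force: 15.0
```

play_rows(
  travel=[
    [0,0.44,-0.15],
    [0,0.45,-0.11],
    [0,0.45,-0.07],
    [0,0.46,-0.04],
    [0,0.46,0],
    [0,0.46,0.04],
    [0,0.45,0.08],
    [0,0.45,0.11],
  ],
  twist=[0,0,0,0,0,0,0,0],
)

```text
t: 8.25
eef_pos: [0.5534, 0.1513, 0.2812]
ee_rot: [-3.141, -0.004, 0.237]
force: [4.3, 4.1, 3.6]
width: 0.0089
gripper_force: 15.0
```

play_rows(
  travel=[
    [0,0,0],
    [0,0,0],
    [0,0,0],
    [0,0,0],
    [0,0,0],
  ],
  twist=[0,0,0,0,0],
)

```text
t: 8.88
eef_pos: [0.5535, 0.1505, 0.2809]
ee_rot: [3.14, -0.004, 0.236]
force: [6.6, -0.7, 3.1]
width: 0.0096
gripper_force: 15.0
```

```bash
python3 - <<'E'
from h import *
o=np.zeros((450,800,3),np.uint8)
for n,c0,r0,x in [('top',175,155,0),('side',220,180,400)]:
    f=cam(n);o[:400,x:x+400]=cv2.resize(cv2.cvtColor(f['pixels'],4)[r0:r0+100,c0:c0+100],(400,400),interpolation=2)
cv2.imwrite('pics/z4.png',o);s=arm.get_state();print(s['eef_pos'],s['force'])
u=np.array([-np.sin(.2366),np.cos(.2366)]);h=np.array([.5433,.1891])
d=s['eef_pos'][:2]-h;print(np.arctan2(s['eef_pos'][2]-.14,d@u)+.0843)
E
```

```text
[0.5535 0.1505 0.2809] [ 6.3554 -0.9425  2.961 ]
1.9308239087483787
```

View pics/z4.png

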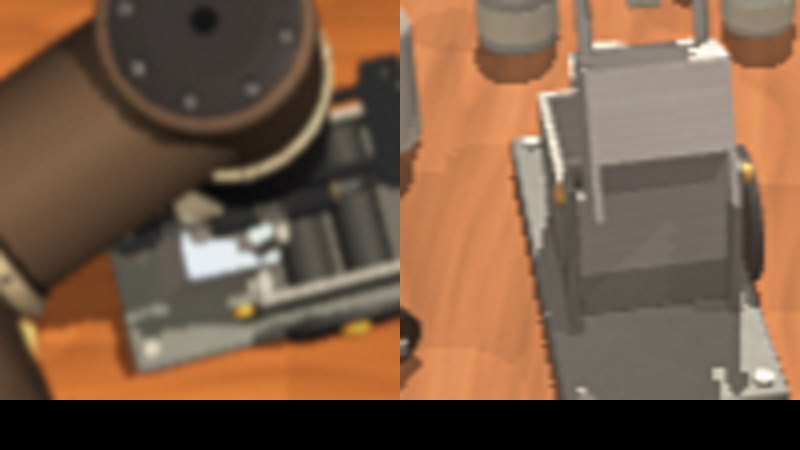

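play_rows(
  travel=[
    [0,0.14,0.05],
    [0,0.1,0.04],
    [0,0,0],
    [0,0,0],
    [0,0,0],
    [0,0,0],
    [0,-0.1,-0.04],
    [0,-0.14,-0.05],
  ],
  twist=[0,0,0,0,0,0,0,0],
)

```text
t: 9.98
eef_pos: [0.5535, 0.1506, 0.2807]
ee_rot: [3.14, -0.003, 0.236]
force: [7.4, -1.2, 1.0]
width: 0.0092
gripper_force: 15.0
```

play_rows(
  travel=[
    [0,-0.45,-0.11],
    [0,-0.45,-0.08],
    [0,-0.46,-0.04],
    [0,-0.46,0],
    [0,-0.46,0.04],
    [0,-0.45,0.07],
    [0,-0.45,0.11],
    [0,-0.44,0.15],
  ],
  twist=[0,0,0,0,0,0,0,0],
)

```text
t: 10.98
eef_pos: [0.5304, 0.2401, 0.2757]
ee_rot: [3.141, 0.0, 0.236]
force: [4.7, -0.3, 2.2]
width: 0.0098
gripper_force: 15.0
```

play_rows(
  travel=[
    [0,-0.42,0.18],
    [0,-0.41,0.21],
    [0,-0.39,0.25],
    [0,-0.37,0.28],
    [0,-0.34,0.31],
    [0,-0.32,0.33],
    [0,-0.29,0.36],
    [0,-0.26,0.38],
  ],
  twist=[0,0,0,0,0,0,0,0],
)

```text
t: 11.98
eef_pos: [0.5136, 0.3076, 0.2176]
ee_rot: [3.141, 0.001, 0.236]
force: [-1.2, -3.7, 0.6]
width: 0.0093
gripper_force: 15.0
```

```bash
python3 - <<'E'
from h import *
f=cam('top');o=np.zeros((450,800,3),np.uint8)
for n,c0,r0,x in [('top',175,155,0),('side',220,180,400)]:
    f=cam(n);o[:400,x:x+400]=cv2.resize(cv2.cvtColor(f['pixels'],4)[r0:r0+100,c0:c0+100],(400,400),interpolation=2)
cv2.imwrite('pics/z5.png',o);s=arm.get_state();print(s['eef_pos'],s['force'])
E
```

```text
[0.5136 0.3078 0.2172] [-0.2737  0.0954 -3.4956]
```

View pics/z5.png

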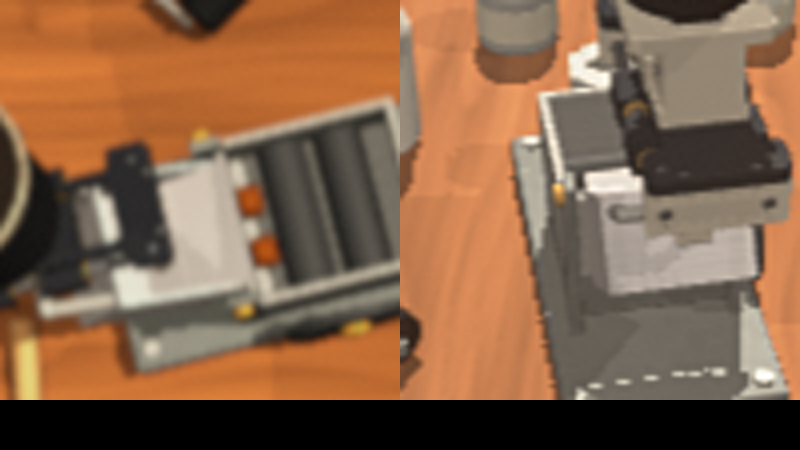

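Two lumps show in the hopper's near end at (250,200) and (265,248), and the cup's visible part is empty. I'll finish the return, then check.

play_rows(
  travel=[
    [0,-0.23,0.4],
    [0,-0.2,0.42],
    [0,-0.16,0.43],
    [0,-0.13,0.44],
    [0,-0.09,0.45],
    [0,-0.05,0.46],
    [0,-0.02,0.46],
    [0,0.02,0.46],
  ],
  twist=[0,0,0,0,0,0,0,0],
)

```text
t: 13.12
eef_pos: [0.5102, 0.327, 0.1316]
ee_rot: [3.139, -0.001, 0.237]
force: [-1.9, -12.0, 25.9]
width: 0.0092
gripper_force: 15.0
```

play_rows(
  travel=[
    [0,0.02,0.15],
    [0,0.02,0.15],
    [0,0,0],
  ],
  twist=[0,0,0],
)

```text
t: 13.5
eef_pos: [0.512, 0.3274, 0.1265]
ee_rot: [3.142, -0.005, 0.237]
force: [0.6, -9.5, 18.9]
width: 0.0094
gripper_force: 15.0
```

play_rows(
  travel=[
    [0,0,0],
    [0,0,0],
    [0,0,0],
    [0,0,-0.5],
    [0,0,-1],
    [0,0,-1],
    [0,0,-1],
    [0,0,-1],
  ],
  twist=[0,0,0,0,0,0,0,0],
  fingers=0.45,
)

```text
t: 14.5
eef_pos: [0.5095, 0.3276, 0.2373]
ee_rot: [-3.141, -0.001, 0.236]
force: [-0.6, 0.5, -0.4]
width: 0.0394
gripper_force: 0.0
```

```bash
python3 - <<'E'
from h import *
F=cam('top');cv2.imwrite('pics/t.png',cv2.cvtColor(F['pixels'],4))
from fit2 import W
# travel plan to above shaft, yaw now .2366 -> -1.83
s=arm.get_state();print(s['eef_pos'],s['ee_rot'],s['q'])
im=F['pixels'].astype(int);m=((im[...,0]>120)&(im[...,1]<90)&(im[...,2]<50)).astype(np.uint8)
n,l,st,c=cv2.connectedComponentsWithStats(m)
X=[.5644,.1016,.2366]
q=W(X,np.array([[.06,.085,.13],[.06,-.045,.13],[-.06,-.045,.13],[-.06,.085,.13]]));print('hopper px',proj(F,q))
for i in range(1,n):
    if st[i,4]>5 and 150<c[i][0]<330 and 160<c[i][1]<260: print(st[i,4],c[i])
E
```

```text
[0.5109 0.3285 0.2411] [-3.1393 -0.0055  0.237 ] [ 0.8937  0.2479 -0.1559  0.0017 -1.1613  0.9135]
hopper px [[228.2136 190.2168]
 [273.0101 179.2746]
 [283.3615 220.1972]
 [238.0803 231.3906]]
10 [198.5 190.6]
9 [175.     195.3333]
7 [191.1429 202.8571]
33 [237.4545 204.8788]
33 [240.9091 217.1515]
11 [176.8182 232.1818]
17 [274.8824 234.2353]
144 [172.4653 249.75  ]
38 [199.3421 240.5263]
7 [257.     239.2857]
10 [247.6 241.1]
```

```bash
python3 - <<'E'
import numpy as np
p=np.array([.5105,.3275]);g=np.array([.542,-.385]);N=30;dy=2.066/N;yaw=.2366
rows=[]
for i in range(N):
    d=(g-p)/N
    x=np.array([np.cos(yaw),np.sin(yaw)]);y=np.array([np.sin(yaw),-np.cos(yaw)])
    rows.append([round(float(d@x)/.025,2),round(float(d@y)/.025,2),0]);yaw-=dy
print(dy/.15)
for i in range(0,N,8):print(rows[i:i+8])
E
```

```text
0.4591111111111111
[[-0.18, 0.93, 0], [-0.12, 0.94, 0], [-0.05, 0.95, 0], [0.01, 0.95, 0], [0.08, 0.95, 0], [0.14, 0.94, 0], [0.21, 0.93, 0], [0.27, 0.91, 0]]
[[0.33, 0.89, 0], [0.39, 0.87, 0], [0.45, 0.84, 0], [0.51, 0.8, 0], [0.56, 0.77, 0], [0.61, 0.73, 0], [0.66, 0.68, 0], [0.71, 0.63, 0]]
[[0.75, 0.58, 0], [0.79, 0.53, 0], [0.82, 0.48, 0], [0.85, 0.42, 0], [0.88, 0.36, 0], [0.9, 0.3, 0], [0.92, 0.23, 0], [0.94, 0.17, 0]]
[[0.95, 0.1, 0], [0.95, 0.04, 0], [0.95, -0.03, 0], [0.95, -0.09, 0], [0.94, -0.16, 0], [0.93, -0.22, 0]]
```

play_rows(
  travel=[
    [-0.18,0.93,0],
    [-0.12,0.94,0],
    [-0.05,0.95,0],
    [0.01,0.95,0],
    [0.08,0.95,0],
    [0.14,0.94,0],
    [0.21,0.93,0],
    [0.27,0.91,0],
  ],
  twist=[0.46,0.46,0.46,0.46,0.46,0.46,0.46,0.46],
)

```text
t: 15.55
eef_pos: [0.5175, 0.136, 0.2356]
ee_rot: [-3.142, -0.0, -0.32]
force: [-0.2, 0.6, 0.1]
width: 0.0394
gripper_force: 0.0
```

play_rows(
  travel=[
    [0.33,0.89,0],
    [0.39,0.87,0],
    [0.45,0.84,0],
    [0.51,0.8,0],
    [0.56,0.77,0],
    [0.61,0.73,0],
    [0.66,0.68,0],
    [0.71,0.63,0],
  ],
  twist=[0.46,0.46,0.46,0.46,0.46,0.46,0.46,0.46],
)

```text
t: 16.55
eef_pos: [0.5248, -0.054, 0.2356]
ee_rot: [-3.142, -0.0, -0.872]
force: [0.4, 0.4, 0.0]
width: 0.0393
gripper_force: 0.0
```

```bash
python3 - <<'E'
from h import *
o=np.zeros((450,800,3),np.uint8)
for n,c0,r0,x in [('top',175,160,0),('side',240,190,400)]:
    f=cam(n);o[:400,x:x+400]=cv2.resize(cv2.cvtColor(f['pixels'],4)[r0:r0+100,c0:c0+100],(400,400),interpolation=2)
cv2.imwrite('pics/z6.png',o)
E
```

```text
(no output)
```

View pics/z6.png

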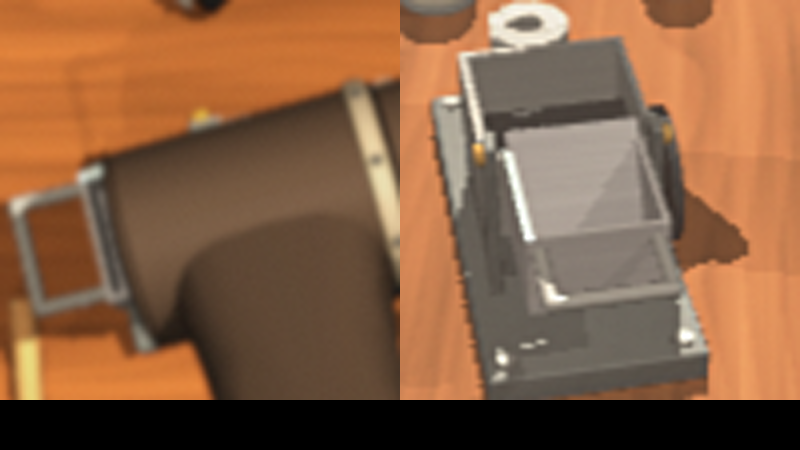

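The arm hides the cup in the top view, and in the side view the cup is upright at (585,230). I'll carry on to the shaft and look again from there.

play_rows(
  travel=[
    [0.75,0.58,0],
    [0.79,0.53,0],
    [0.82,0.48,0],
    [0.85,0.42,0],
    [0.88,0.36,0],
    [0.9,0.3,0],
    [0.92,0.23,0],
    [0.94,0.17,0],
  ],
  twist=[0.46,0.46,0.46,0.46,0.46,0.46,0.46,0.46],
)

```text
t: 17.65
eef_pos: [0.5325, -0.243, 0.2356]
ee_rot: [-3.142, 0.0, -1.423]
force: [-0.4, 1.1, 0.2]
width: 0.0395
gripper_force: 0.0
```

```bash
python3 - <<'E'
from h import *
o=np.zeros((600,800,3),np.uint8)
f=cam('top');o[:400,:660]=cv2.resize(cv2.cvtColor(f['pixels'],4)[165:265,155:320],(660,400),interpolation=2)
cv2.imwrite('pics/z7.png',o)
E
```

```text
(no output)
```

View pics/z7.png

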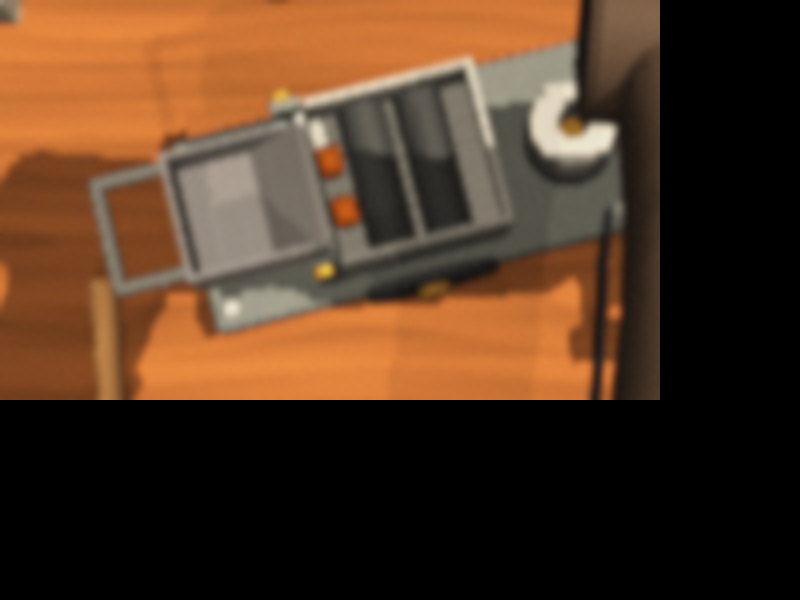

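The cup is empty and upright. Two lumps are visible in the hopper at (330,160) and (345,210), and the other two must lie beneath them. None are on the bench, so I'll go on to the shaft.

play_rows(
  travel=[
    [0.95,0.1,0],
    [0.95,0.04,0],
    [0.95,-0.03,0],
    [0.95,-0.09,0],
    [0.94,-0.16,0],
    [0.93,-0.22,0],
  ],
  twist=[0.46,0.46,0.46,0.46,0.46,0.45],
  fingers=0.55,
)

```text
t: 18.45
eef_pos: [0.5387, -0.3863, 0.2356]
ee_rot: [-3.142, -0.0, -1.836]
force: [-0.2, -0.2, -0.4]
width: 0.0481
gripper_force: 0.0
```

play_rows(
  travel=[
    [0,0,0.9],
    [0,0,0.9],
    [0,0,0.9],
    [0,0,0.9],
    [0,0,0.7],
    [0,0,0.6],
    [0,0,0],
  ],
  twist=[0,0,0,0,0,0,0],
)

```text
t: 19.32
eef_pos: [0.5381, -0.385, 0.1118]
ee_rot: [3.139, 0.0, -1.833]
force: [-0.4, 0.7, 0.8]
width: 0.048
gripper_force: 0.0
```

play_rows(
  travel=[
    [0,0,0],
    [0,0,0],
    [0,0,0],
    [0,0,0],
    [0,0,0],
  ],
  twist=[0,0,0,0,0],
  fingers=0,
  newtons=40,
)

```text
t: 19.95
eef_pos: [0.5398, -0.3854, 0.114]
ee_rot: [-3.139, -0.0, -1.832]
force: [3.2, 0.6, 4.6]
width: 0.0173
gripper_force: 40.0
```

play_rows(
  travel=[
    [0,0,-0.3],
    [0,0,-0.6],
    [0,0,-0.8],
    [0,0,-0.8],
    [0,0,-0.8],
    [0,0,-0.8],
    [0,0,-0.5],
    [0,0,0],
  ],
  twist=[0,0,0,0,-0.44,-0.44,-0.44,-0.43],
)

```text
t: 20.95
eef_pos: [0.5384, -0.3853, 0.23]
ee_rot: [-3.141, -0.0, -1.568]
force: [0.6, -1.5, -3.7]
width: 0.0179
gripper_force: 40.0
```

play_rows(
  travel=[
    [-0.96,-0.12,0],
    [-0.96,-0.12,0],
    [-0.96,-0.12,0],
    [-0.96,-0.12,0],
    [-0.96,-0.12,0],
    [-0.96,-0.12,0],
    [-0.96,-0.12,0],
    [-0.96,-0.12,0],
  ],
  twist=[0,0,0,0,0,0,0,0],
)

```text
t: 21.95
eef_pos: [0.5616, -0.1924, 0.2285]
ee_rot: [3.14, 0.0, -1.57]
force: [-0.5, 0.3, -2.5]
width: 0.0177
gripper_force: 40.0
```

```bash
python3 - <<'E'
from h import *
s=arm.get_state();print(s['eef_pos'],s['ee_rot'],s['force'])
p=np.array(s['eef_pos']);f=cam('side');g=cam('top')
o=np.zeros((600,800,3),np.uint8)
# expected: tip, key level, collar
for F,x,nm in [(f,0,'side'),(g,400,'top')]:
    u,v=proj(F,p-[0,0,.07])[0].astype(int);c0,r0=u-50,v-50
    o[:400,x:x+400]=cv2.resize(cv2.cvtColor(F['pixels'],4)[r0:r0+100,c0:c0+100],(400,400),interpolation=2)
    q=(proj(F,[p,p-[0,0,.04],p-[0,0,.093],p-[0,0.04,0],p+[0,.04,0]])+.5-[c0,r0])*4
    print(nm,c0,r0,q)
h=np.array([.589,0,.11]);print('side hub',proj(f,h),'top',proj(g,h))
b=o[400:,:];F=f;u,v=proj(F,h)[0].astype(int);b[:200,:300]=cv2.resize(cv2.cvtColor(f['pixels'],4)[v-17:v+17,u-25:u+25],(300,200),interpolation=2);print(u-25,v-17,'k6')
u,v=proj(g,h)[0].astype(int);b[:200,310:610]=cv2.resize(cv2.cvtColor(g['pixels'],4)[v-17:v+17,u-25:u+25],(300,200),interpolation=2);print(u-25,v-17,'k6')
cv2.imwrite('pics/z8.png',o)
E
```

```text
[ 0.5616 -0.1924  0.2285] [ 3.1404  0.0002 -1.5701] [-0.5051  0.2659 -2.4754]
side 235 102 [[201.7648 125.563 ]
 [202.3492 169.9692]
 [203.093  226.9553]
 [204.9462 104.6679]
 [198.4365 147.4274]]
top 319 152 [[223.0878 185.4246]
 [211.9297 195.2104]
 [198.0816 207.3585]
 [284.8249 184.941 ]
 [161.5129 185.9024]]
side hub [[272.2175 195.8776]] top [[298.3775 195.7327]]
247 178 k6
273 178 k6
```

View pics/z8.png

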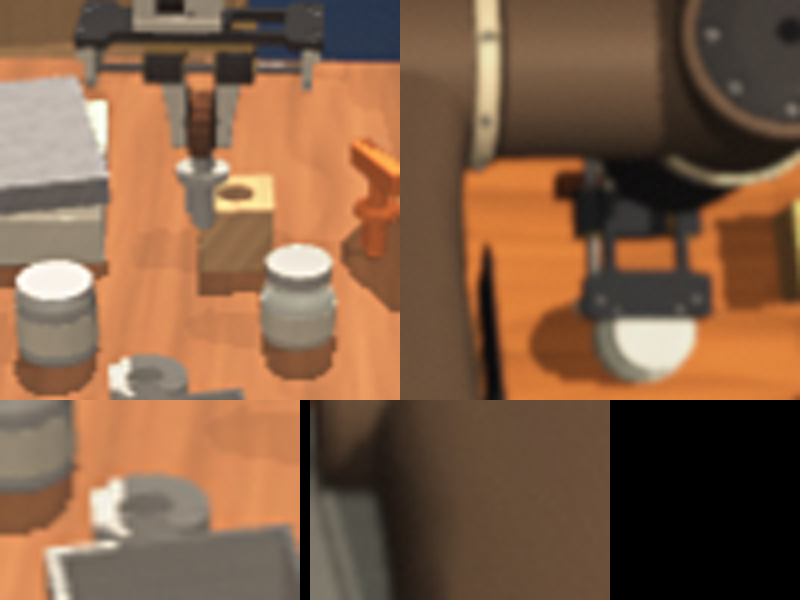

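The side crop shows the shaft hanging straight, with its tip at about (203,225) where (203,227) was expected. The hub's keyway direction can be measured from the first frames.

```bash
python3 - <<'E'
from h import *
import pickle
from scipy.optimize import minimize
F=pickle.load(open('F0.pkl','rb'))
an=np.arange(-3.14,3.14,.05)
for n,c0 in [('top',(.589,-.0005)),('side',(.589,-.0005))]:
    im=F[n]['pixels'].astype(np.float32).mean(2)
    def samp(c,r,a):
        P=np.c_[c[0]+r*np.cos(a),c[1]+r*np.sin(a),np.full(len(a),.11)]
        q=proj(F[n],P).astype(np.float32);return cv2.remap(im,q[:,0].copy(),q[:,1].copy(),1)[:,0] if 0 else cv2.remap(im,q[None,:,0].copy(),q[None,:,1].copy(),1)[0]
    # centre: inside face ring (r 20..27) bright, outside (r 33) dark
    best=max(((np.mean(np.minimum(samp((c0[0]+dx,c0[1]+dy),27,an)*0+samp((c0[0]+dx,c0[1]+dy),.027,an),1e9))-np.std(samp((c0[0]+dx,c0[1]+dy),.027,an))-np.std(samp((c0[0]+dx,c0[1]+dy),.022,an)),dx,dy) for dx in np.arange(-.006,.0061,.001) for dy in np.arange(-.006,.0061,.001)))
    c=(c0[0]+best[1],c0[1]+best[2]);print(n,best,c)
    for cc in (c,c0):
      a=np.arange(-1.2,1.21,.1);v=np.mean([samp(cc,r,a) for r in (.013,.0145,.016)],0)
      w=np.maximum(v.max()-v-.3*np.ptp(v),0);print(np.round(v).astype(int),'mean ang',(w*a).sum()/w.sum())
E
```

```text
top (np.float32(181.8302), np.float64(0.002), np.float64(0.002)) (np.float64(0.591), np.float64(0.0015))
[182 181 181 180 178 176 173 168 160 148 135 122 112 109 112 123 136 151
 164 172 177 180 182 183 184] mean ang 0.09102248651740787
[189 189 187 186 184 180 176 171 163 154 139 122 104  85  80  76  88 101
 115 129 137 143 148 151 153] mean ang 0.31590694335175296
side (np.float32(221.97253), np.float64(0.002), np.float64(-0.001)) (np.float64(0.591), np.float64(-0.0015))
[211 209 206 201 198 198 197 192 182 171 161 156 152 145 138 156 177 198
 216 222 221 220 220 223 227] mean ang 0.010173640542518863
[191 186 178 172 169 167 166 161 152 140 134 131 126 119 137 162 186 207
 213 213 215 220 225 230 233] mean ang -0.24418606838532222
```

play_rows(
  travel=[
    [-0.96,-0.14,0],
    [-0.96,-0.14,0],
    [-0.96,-0.14,0],
    [-0.96,-0.14,0],
    [-0.96,-0.14,0],
    [-0.96,-0.14,0],
    [-0.96,-0.14,0],
    [-0.96,-0.12,0],
  ],
  twist=[0,0,0,0,0,0,0,0],
)

```text
t: 23.05
eef_pos: [0.5893, -0.001, 0.2284]
ee_rot: [3.141, -0.0, -1.57]
force: [0.4, -0.5, -3.2]
width: 0.0175
gripper_force: 40.0
```

```bash
python3 - <<'E'
from h import *
s=arm.get_state();p=np.array(s['eef_pos']);print(p)
f=cam('side');im=cv2.cvtColor(f['pixels'],cv2.COLOR_RGB2GRAY)
np.save('s.npy',f['pixels'])
for d in (.04,.044,.065,.075,.085,.09,.093):
    print(d,proj(f,p-[0,0,d])[0],proj(f,p-[-.01,0,d])[0][0]-proj(f,p-[.01,0,d])[0][0])
u,v=proj(f,p-[0,0,.07])[0].astype(int)
print(u-20)
for r in range(v-14,v+20): print(r,' '.join('%3d'%x for x in im[r,u-20:u+21]))
for m in models.silhouettes('shaft','side')[:3]: print(m['confidence'],np.round(m['extent']))
E
```

```text
[ 0.5893 -0.001   0.2284]
0.04 [271.4116 173.342 ] -6.777063316877104
0.044 [271.4495 174.5166] -6.76611943606963
0.065 [271.6467 180.6217] -6.709064625677797
0.075 [271.7395 183.493 ] -6.682131875692448
0.085 [271.8317 186.3415] -6.655351220185025
0.09 [271.8775 187.7573] -6.642017846871511
0.093 [271.905 188.604] -6.634036027910952
251
168 252 253 253 240 185 125  98  97 100  97  98 143 162 156 154 153 105  56  54  55  54  52  50  65 104 133 139 135 138 139 137 138 139 110 105 114 117 118 115 113 112
169 250 251 252 254 254 225 146  97  94  92  96 146 167 163 160 157 109  54  51  53  52  49  53  88 142 164 163 159 154 145 137 137 138 113 103 109 110 109 108 109 108
170 249 249 249 250 254 255 224 135  93  95 102 147 165 159 158 161 123  68  50  48  49  48  65  90 148 187 182 165 157 148 145 145 148 116  92  92  94  94  95  95  94
171 248 248 248 249 251 255 237 148 101 137 158 164 163 157 179 211 190 128  78  63  64  66  75  87 138 213 227 195 162 149 146 147 150 118  89  88  88  91  91  92  92
172 248 248 248 249 251 255 228 160 152 163 169 166 162 169 209 234 232 195 136 106 104 
[... 4305 characters left out ...]
29 150 153 153 150 154 205 239 242 241 242 245 245 192 138 134 135 135 150 225 240 239 242 244 206 137 143 156 154 153 158 162 166 167 165 164
199  94  97  98  99 134 154 155 151 154 154 152 166 188 200 232 244 222 195 161 139 139 139 135 142 225 246 245 235 206 145 113 148 164 165 171 180 192 199 200 209 216
200 101 136 154 155 157 157 152 153 156 156 153 137 125 137 164 200 170 134 126 124 125 125 123 129 197 210 172 144 131 146 182 212 230 234 219 208 192 182 181 167 145
201 156 160 162 161 159 154 153 152 157 157 156 134 112 109 115 128 121 115 120 121 120 123 123 122 139 138 120 113 111 120 134 138 142 143 135 130 123 118 120 113 103
0.81 [330. 150.  17.  32.]
0.66 [272. 168.  10.  34.]
```

play_rows(
  travel=[
    [-0.06,-0.05,0.3],
    [0,0,0.3],
    [0,0,0.2],
    [0,0,0.12],
    [0,0,0.12],
    [0,0,0.12],
    [0,0,0.08],
  ],
  twist=[-0.3,0,0,0,0,0,0],
)

```text
t: 24.02
eef_pos: [0.591, 0.0004, 0.1969]
ee_rot: [-3.142, -0.0, -1.525]
force: [0.4, -0.0, -3.1]
width: 0.0178
gripper_force: 40.0
```

play_rows(
  travel=[
    [0,0,0.1],
    [0,0,0.1],
    [0,0,0.1],
    [0,0,0],
  ],
  twist=[0,0,0,0],
)

```text
t: 24.52
eef_pos: [0.5909, 0.0004, 0.1893]
ee_rot: [3.141, -0.0, -1.525]
force: [-0.4, 0.7, -3.1]
width: 0.0175
gripper_force: 40.0
```

play_rows(
  travel=[
    [0,0,0.1],
    [0,0,0.1],
    [0,0,0.1],
    [0,0,0],
  ],
  twist=[0,0,0,0],
)

```text
t: 25.02
eef_pos: [0.5909, 0.0004, 0.1818]
ee_rot: [3.141, -0.0, -1.525]
force: [0.6, -0.2, -2.9]
width: 0.0178
gripper_force: 40.0
```

play_rows(
  travel=[
    [0,0,0.12],
    [0,0,0.12],
    [0,0,0.12],
    [0,0,0.12],
    [0,0,0.1],
    [0,0,0.1],
    [0,0,0],
  ],
  twist=[0,0,0,0,0,0,0],
)

```text
t: 25.9
eef_pos: [0.5911, 0.0004, 0.1655]
ee_rot: [-3.141, -0.0, -1.525]
force: [-1.8, 0.5, 5.0]
width: 0.0182
gripper_force: 40.0
```

play_rows(
  travel=[
    [0,0,0.1],
    [0,0,0.08],
    [0,0,0.08],
    [0,0,0],
  ],
  twist=[0,0,0,0],
)

```text
t: 26.4
eef_pos: [0.5912, 0.0004, 0.1591]
ee_rot: [-3.141, -0.0, -1.525]
force: [-3.4, 0.6, 7.5]
width: 0.0178
gripper_force: 40.0
```

play_rows(
  travel=[
    [0,0,0.06],
    [0,0,0],
  ],
  twist=[0,0],
)

```text
t: 26.65
eef_pos: [0.5913, 0.0004, 0.1589]
ee_rot: [-3.14, -0.0, -1.524]
force: [-7.0, 1.9, 17.2]
width: 0.0178
gripper_force: 40.0
```

play_rows(
  travel=[
    [0,0.02,0.05],
    [0,0,0],
    [0,0,0],
    [0,0,0],
  ],
  twist=[0,0,0,0],
  newtons=55,
)

```text
t: 27.15
eef_pos: [0.5912, 0.0004, 0.1589]
ee_rot: [-3.139, -0.0, -1.524]
force: [-8.5, 2.0, 24.3]
width: 0.0178
gripper_force: 55.0
```

```bash
python3 - <<'E'
from h import *
import pickle
s=arm.get_state();print(s['eef_pos'],s['force'],s['moment'])
F0=pickle.load(open('F0.pkl','rb'))
for n in('side','top'):
    f=cam(n)
    for k in ['jar','can','spray','brushpot','stand','scraper','brayer']:
        print(n,k,[(round(b['confidence'],2),np.round(b['extent']).astype(int).tolist()) for b in models.boxes_of(k,n)[:2]])
    im=f['pixels'].astype(int);m=((im[...,0]>120)&(im[...,1]<90)&(im[...,2]<50)).astype(np.uint8)
    if n=='side':
        p=[.5905,.0005]
        print('collar top/hub rows',proj(f,[p+[.11],p+[.118]]))
        g=cv2.cvtColor(f['pixels'],7);print(g[178:204,262:284])
E
```

```text
[0.5912 0.0004 0.1589] [-8.4925  1.977  24.2615] [ 0.7476  3.7723 -0.0593]
side jar [(0.56, [309, 176, 22, 24])]
side can [(0.66, [250, 183, 24, 28]), (0.56, [289, 242, 43, 50])]
side spray [(0.94, [210, 194, 26, 49])]
side brushpot [(0.91, [252, 340, 36, 74])]
side stand [(0.5, [293, 158, 22, 19])]
side scraper [(0.91, [355, 306, 110, 22])]
side brayer [(0.57, [200, 264, 54, 42])]
collar top/hub rows [[271.71   195.9549]
 [271.6367 193.7368]]
[[137 132 133 134 112  65  59  81  75  64  61  58  47  91 127 134 132 132
  131 140 146 152]
 [131 131 133 134 119  73  51  63  60  55  55  52  46  91 127 133 133 136
  135 141 147 152]
 [144 133 132 133 115  72  76  92  91  89  87  80  56  75 120 134 132 133
  125 135 148 153]
 [158 141 134 130 102  61  68  75  87  94  93  84  56  65 117 134 133 140
  143 144 143 144]
 [151 138 133 125  97  58  53  60  63  65  65  58  44  68 119 135 133 134
  143 141 139 142]
 [143 131 133 131 109  65  52  57  56  57  56  50  41  72 121 134 132 127
  138 140 140 143]
 [150 138 132 134 120  77  56  62  63  61  62  52  46  89 126 134 132 125
  138 147 145 144]
 
[... 1369 characters left out ...]
5 124
  111 109 146 163]
 [135 114 111 117 128 137 138 137 138 139 139 138 138 141 135 123 118 116
  110 113 132 136]
 [134 113 110 113 117 120 124 131 131 129 131 130 128 128 125 119 116 116
  115 112 111 109]
 [134 122 122 124 124 120 118 119 118 115 113 110 108 108 107 107 107 107
  107 106 105 104]
 [116 112 109 109 110 106 106 106 107 105 106 105 104 105 105 105 105 105
  105 106 106 106]]
top jar [(0.61, [379, 238, 22, 24])]
top can [(0.63, [366, 166, 26, 28])]
top spray [(0.56, [314, 128, 25, 18])]
top brushpot [(0.63, [114, 201, 51, 34])]
top stand [(0.56, [429, 214, 31, 27])]
top scraper [(0.62, [189, 282, 26, 98])]
top brayer [(0.75, [368, 165, 27, 25]), (0.61, [226, 142, 41, 41])]
```

```bash
python3 -c "
from station import arm
print(arm.job_done())"
```

```text
the job is handed in; nothing more can be done
None
```

The job is handed in: the cup tipped and came back upright and empty, and the shaft is held home in the hub with its key in the keyway; I saw only two lumps in the hopper (none in the cup or on the visible bench), so I'm inferring the other two lie beneath them.

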